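Hold a bayonet lid half-way to its lock

ROBOT

A 6-joint arm with a two-finger parallel gripper is mounted at the origin on the work surface. World frame = base frame: x ahead of the robot, y to its left, z up, the work surface at z = 0. Lengths are in mm, angles in rad, forces in N, time in s.
With the tool pointing down it reaches from about 350 to 725 mm from the base axis. Payload 4.3 kg.
Tool frame: the origin (TCP) lies at the very end of the fingers, on their centre line; the grasp point (between the pads) lies manip.grip_depth behind it (manip.grip_depth is the distance from the TCP to the grasp point, in mm); z points along the fingers, y is the line along which they close (so a half turn about z gives the same grasp; the last joint's range is limited). The gripper opens to 85 mm and grips with 20 to 120 N. Pads are 22 mm wide; open, the fingers measure 114 mm over their backs; the gripper's body (76 mm by 85 mm) begins 54 mm behind the grasp point. The pads swing forward as they close: fully open they stand 13 mm farther back than shut.
Start: joints at [-1.243, 0.377, 0.081, 1.274, 0, 1.46], TCP at [243.785, -520.803, 231.329] pointing down, gripper open.
Joint ranges: [-2.72, 2.72], [-0.84, 1.66], [-1.02, 1.22], [-1.77, 2.12], [-1.37, 1.28], [-3.14, 3.14]. Speed limits (rad/s): [2.57, 2.57, 3.14, 3.14, 3.14, 3.14].

INTERFACE

Orientations are given as [roll, pitch, yaw] about the fixed x, y, z axes, in that order (R = Rz(yaw) Ry(pitch) Rx(roll)).
In Python, from station import manip gives the robot as it stands. The module is installed in compiled form; this text tells all that it offers.
- The arm moves only by the tool step_arm, never from a script. Its argument "commands" is a list of rows, each a list of 3 entries, a list of its own where there are three numbers: the shift along the tool's x, y, z in m, then the turn, a rotation vector about the tool's x, y, z in rad, then the finger opening in m, from 0 to 0.0854. In form: [[[x, y, z], [wx, wy, wz], grip], ...]. A call has exactly 5 rows; each row shifts and turns the commanded pose from where the row before left it, along the tool's axes as they then stand; what a row does not reach is not made up. A row lasts 1/8 s, in which the tool goes at most 62.5 mm and 10.7 degrees, less where a joint would pass 70% of its speed; a pose out of reach is approached as far as the arm can. A call is refused whole if a number of a shift passes 0.0625 or a number of a turn 0.188, either way. A call with a gripper value outside its range is refused whole. The fingers move at their own pace and stop on an object; "newtons" is the grip in N (left out, the last holds). Time passes only in rows, so rows that do not move let the fingers close, or fill a call up. It gives the time, the measured TCP pose, the force, the opening and the grip force at its end, in the units of the state.
- manip.read_state(): the state, without advancing time (a new reading comes with each control period).
- manip.get_image(name): name is "side" or "top" or "wrist"; returns a dict with "frame" (420x560x3 uint8, red, green, blue), "fx", "fy", "cx", "cy" (pixels), "pose" (4x4, takes a point from camera to world coordinates). Camera axes: x right, y down, z forward; pixel columns grow to the right and rows downward; lengths in mm; the calibration is good to about 2 mm. A picture is of the moment at which its call begins. There is no depth.
- manip.hand_in(): hands the job in; it is judged then, once.
The state is a dict: "clock": time; "q": joint angles; "qvel": joint speeds; "effort": joint torques, N m; "ee_pos": TCP position; "tool_rot": TCP orientation; "force": force on the tool from outside, world axes, zero at the start; "ft_torque": the same for the moment, N m; "grip_width": finger opening in mm; "gripper_force": force on a finger pad.
Only numpy, scipy, OpenCV 4.12 (cv2) and the standard library are available. Lean on these libraries where they do the work, as an engineer would, in place of code of your own. Each camera call takes 0.05 s, during which the arm holds its last target. There are 200 camera calls.

TASK

Swing the clamp lever on the metal socket block wide open so that the mouth is clear, then take the bayonet lid from the coaster, drop it fully into the socket and twist it clockwise (seen from above) half-way to its lock, so that its two ears point at the single long ribs, an eighth of a turn from where it went in. Finish while still gripping the lid and holding it still there against its return spring, so that I can check the seal: never let it reach the lock click, leave the lever open, and do not disturb the other things on the bench.

Things in the scene. Friction and masses are not known exactly. Their poses are not given: they have to be found in the camera images.
- socket_mouth (a point): Centre of the mouth of the fixed aluminium socket block (110 x 150 mm, 36 mm high), at its top face. x, y: the block's level axes, z up. The mouth: a round hole 36 mm across, with two notches 14 mm wide reaching 23.5 mm from the centre in +x and -x, in a 6 mm thick steel flange; a 16 mm high channel below. A pair of short ribs on top marks each notch.
- half_rib (a point): Half-way mark: one of two single long ribs on the block's top, 46 mm from the socket's centre and 45 degrees clockwise (from above) from the notches; the other is opposite. The lid is half-way when its ears and paddle point at these ribs.
- lock_pin (a point): One of two round sprung steel lock pins (8 mm across, 10 mm high; the other is opposite), 36 mm from the socket's centre, 72 degrees clockwise from the notches. The lid's ears touch them from about 63 degrees of twist and click past at 72 degrees into the lock.
- lid_grip (a point): Point to grip on the loose plastic lid (about 110 g, 56 mm high), on its axis, 44 mm above its underside. x along its upright paddle, z up. Paddle: 50 mm long (x), 12 mm thick (y), from 12 mm above this point to 22 mm below it, where the disc begins: 60 mm across, 8 mm thick. The lid is the same after half a turn. Fully in, the disc lies on the block and this point is 30 mm above socket_mouth.
- lid_lug (a point): Foot of one of the lid's two lugs (+x and -x of the lid, underside): 9 mm wide, 6 mm high, reaching 21.5 mm from the axis, at the foot of a plug 31 mm across and 14 mm long under the disc. They go in at the notches, lid x along socket x (either way round); once twisted the lid cannot be lifted out.
- lid_ear (a point): One of the two small ears on the rim of the lid's disc (+x and -x of the lid, above the lugs), reaching 34 mm from the axis.
- lid: The same loose lid; it stands upright, paddle up, on the coaster. Origin on its axis at the underside of the lugs, x along the paddle, z up.
- clamp_lever (a joint): Angle of the clamp lever (rad): about 0 when it lies over the socket's mouth; grows as it swings open about an upright pin, clockwise seen from above, to its stop at 1.75. It stays where it is left (friction, under 1 N at the post). Wide open, and out of the lid's way, above 1.25.
- lever_post (a point): Point to grip on the lever's upright black round post, 17 mm across: 24 mm above the top of the steel arm, 18 mm below the top of the post, 110 mm from the hinge axis, 43 mm above the block's top.
- lever_hinge (a point): On the lever's upright hinge axis, at the height of lever_post; 60 mm from the socket centre in the socket's -y direction.
- spring_ring (a joint): Angle (rad) of the sprung ring hidden in the socket, 0 at rest; the lid's lugs push it as the lid twists clockwise, after about 0.12 rad of slack: lid twist is this plus 0.12. It pushes back with about 0.04 N m at half-way and turns the lid back if let go. Half-way it reads about 0.66; lock click about 1.13, stop 1.42.
- tile: Fixed white ceramic tile, 100 x 100 x 8 mm, with a round wooden coaster 88 mm across and 10 mm thick on it, carrying the lid; origin under the centre of the tile.
- tumbler: Bystander: empty glass tumbler, 72 mm across, 95 mm high; origin under its centre.
- hammer: Bystander: tack hammer lying down, 260 mm long along its x.
- bar_clamp: Bystander: red plastic bar clamp lying flat, 150 x 65 mm, 16 mm high.
- collar: Bystander: steel shaft collar lying flat between tile and block, 32 mm across, 12 mm high.
- screw_jar: Bystander: closed glass jar, 64 mm across, 85 mm high.
- screwdriver: Bystander: screwdriver lying down, 200 mm long.
Not all that is in view belongs to the job. Leave any blue or purple look-alike of the lid alone.

How it is judged (in metres and radians):
On the way, in this order (a step that is already met when the one before it is completed fails the run):
1. the clamp lever is swung wide open (value of joint clamp_lever above 1.25 rad), for 0.2 s.
2. the lid is fully down in the socket, lever still open (value of joint clamp_lever above 1.25 rad and z of lid_grip in the frame of socket_mouth between 0.026 and 0.0345 m and horizontal distance between lid_grip and socket_mouth below 0.006 m and angle between lid_grip's own z axis and vertical below 0.12 rad), for 0.1 s.
3. the lid is twisted half-way and held by the gripper (all of step 2 and angle between the x axis of lid_grip and the x axis of socket_mouth, either way round between 0.585 and 0.985 rad and value of joint spring_ring above 0.35 rad and contact force between the fingers and lid above 2 N), for 0.3 s.
At the end, for the whole second after the job is handed in: Lever open past 1.25 rad; lid fully down in the socket (grip point 26-34.5 mm above the mouth point, within 6 mm of its axis, tilt under 0.12 rad), twisted clockwise 45 +-11.5 degrees with the spring ring past 0.35 rad, still, and gripped with over 2 N (all of step 3 and velocity of joint spring_ring between -0.1 and 0.1 rad/s and linear speed of lid below 0.02 m/s); the arm keeps its last pose, push and grip.
It fails at once if the lid is twisted to the lock click (value of joint spring_ring above 1.1 rad).
It fails at once if a bystander is disturbed (moved over 25 mm) (distance of any of tumbler, hammer, bar_clamp, collar, screw_jar, screwdriver from where it was at the start of the episode above 0.025 m).
It also fails if it takes over 64 s, if anything falls off the work surface, if the arm or the gripper's body presses on something with over 40 N, if the wrist force passes 120 N, or if a joint passes its speed limit or range.

## Working session

There is one attempt and no reset: what is moved stays moved. The work goes in short steps, Python scripts to look and compute and a tool call to move; the robot and the scene stay as the last step left them, time stands still between calls to the robot, and variables do not carry over. Pictures are saved under pics/ and viewed, at most 10 in all, crops included, and the job is handed in when it is done.

Besides the shell and the picture viewer there is one more tool, called as a command line: name --argument value ..., lists and objects as JSON in quotes. step_arm: Moves the arm, as the interface text tells. Its arguments: {"type":"object","properties":{"commands":{"type":"array"},"newtons":{"type":"number"}},"required":["commands"]}

```bash
mkdir -p pics; cat > h.py <<'E'
import numpy as np, cv2
from station import manip
def snap(n,fn,crop=None,s=1):
    im=manip.get_image(n); f=im["frame"][:,:,::-1]
    if crop: a,b,c,d=crop; f=f[b:d,a:c]
    if s!=1: f=cv2.resize(f,None,fx=s,fy=s,interpolation=cv2.INTER_CUBIC)
    cv2.imwrite("pics/"+fn,f); return im
def ray(im,u,v,z):
    P=np.array(im["pose"]); d=P[:3,:3]@np.array([(u-im["cx"])/im["fx"],(v-im["cy"])/im["fy"],1]); o=P[:3,3]
    return o+d*(z-o[2])/d[2]
def proj(im,p):
    P=np.array(im["pose"]); c=P[:3,:3].T@(np.array(p)-P[:3,3]); return c[0]/c[2]*im["fx"]+im["cx"],c[1]/c[2]*im["fy"]+im["cy"]
E
python3 - <<'E'
from h import *
import pickle
for n in("top","side"):
    im=snap(n,n+"1.png",None,1.42); print(n,np.round(im["pose"],3).tolist(),im["fx"],im["cx"],im["cy"]); pickle.dump(im,open(n+".pkl","wb"))
print(manip.grip_depth,manip.read_state())
E
```

```text
top [[0.026, -0.972, 0.232, 339.496], [-1.0, -0.026, 0.002, 25.136], [0.004, -0.232, -0.973, 1110.4], [0.0, 0.0, 0.0, 1.0]] 424.1976903747958 277.9258537707634 206.03599629956588
side [[-0.921, -0.268, 0.283, 327.675], [-0.39, 0.62, -0.681, 581.28], [0.007, -0.738, -0.675, 648.884], [0.0, 0.0, 0.0, 1.0]] 379.6842576122028 276.4719768023042 209.80508732922556
18.700000000000003 {'clock': 0.1, 'q': array([-1.24329973e+00,  3.78041059e-01,  7.97567118e-02,  1.27439671e+00,
       -1.84396030e-05,  1.46048122e+00]), 'qvel': array([-4.77261741e-04, -1.05731494e-03,  1.97096823e-03,  2.02457966e-05,
        6.69991817e-04,  6.67898807e-04]), 'effort': array([ 1.53221103e-03, -4.64693105e+01,  2.70582408e+01,  1.19815656e-02,
       -9.16268277e-05, -1.66998828e-07]), 'ee_pos': array([ 243.57724556, -520.20725828,  230.42407897]), 'tool_rot': array([-3.13971735e+00, -1.89165416e-04,  4.37811542e-01]), 'force': array([-0.3550848 ,  0.34467132,  0.17489626]), 'ft_torque': array([ 0.00466429, -0.00108021,  0.02144536]), 'gripper_force': 0.0, 'grip_width': 85.52468193066974}
```

View pics/top1.png

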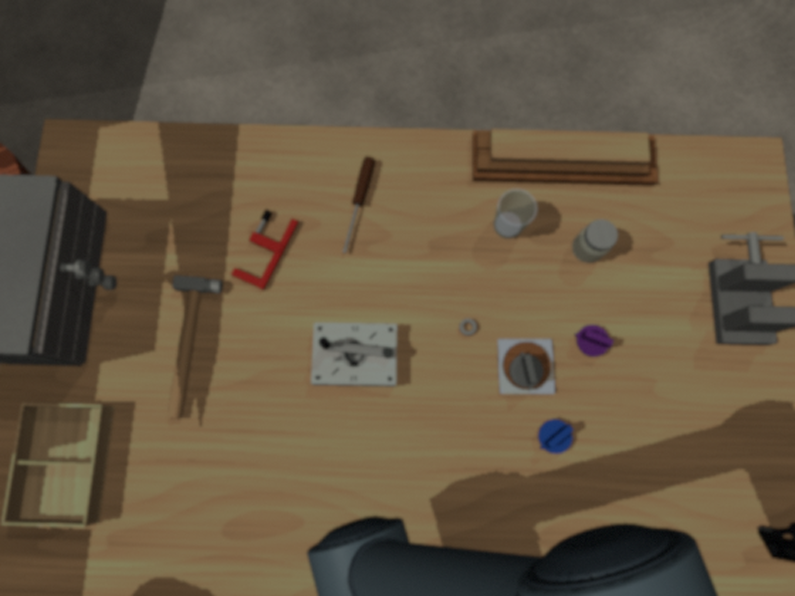

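View pics/side1.png

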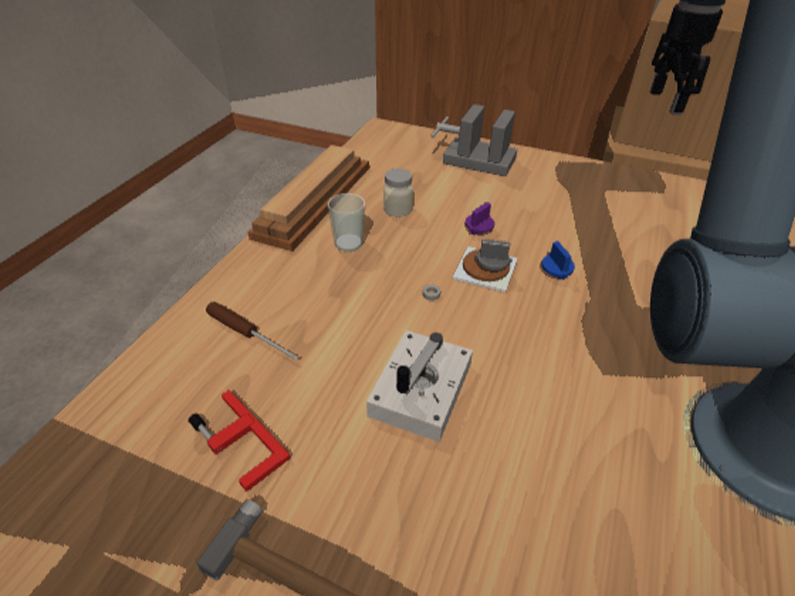

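The grey lid sits on the coaster at top px (527,368). The blue (556,437) and purple (593,341) lids are look-alikes. In the block, the hinge is on the right at (390,351) and the post on the left at (325,344). I'll confirm with a crop.

```bash
python3 - <<'E'
import pickle,cv2
from h import *
im=pickle.load(open("top.pkl","rb")); f=im["frame"][:,:,::-1]
a=cv2.resize(f[220:282,210:290],None,fx=7.5,fy=7.5,interpolation=cv2.INTER_CUBIC)
b=cv2.resize(f[220:320,340:440],(465,465),interpolation=cv2.INTER_CUBIC)
A=cv2.resize(f[217:287,212:292],(400,350),interpolation=cv2.INTER_CUBIC)
B=cv2.resize(f[225:295,335:415],(400,350),interpolation=cv2.INTER_CUBIC)
sd=pickle.load(open("side.pkl","rb"))["frame"][:,:,::-1]
C=cv2.resize(sd[225:315,250:340],(250,250),interpolation=cv2.INTER_CUBIC)
D=cv2.resize(sd[150:210,310:410],(400,240),interpolation=cv2.INTER_CUBIC)
o=np.zeros((600,800,3),np.uint8); o[:350,:400]=A;o[:350,400:]=B;o[350:,:250]=C;o[350:590,400:]=D
cv2.imwrite("pics/c1.png",o)
E
```

```text
(no output)
```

View pics/c1.png

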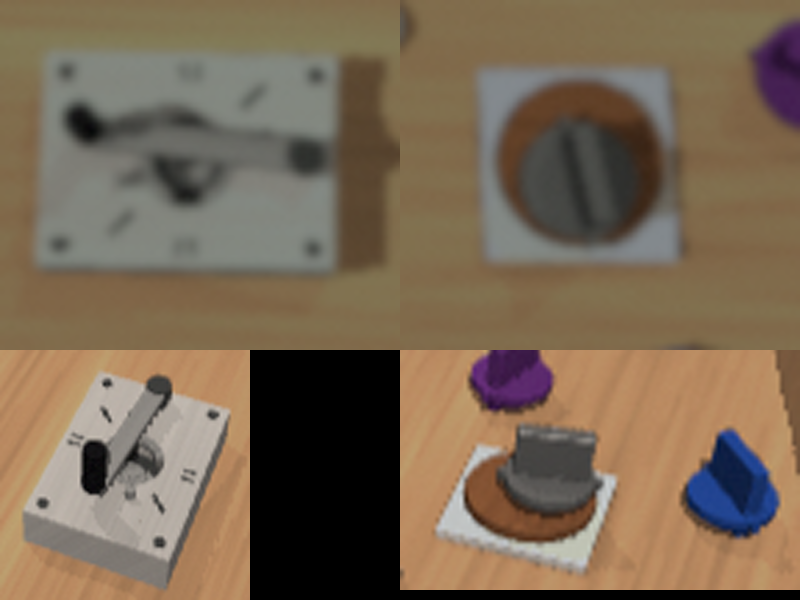

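```bash
python3 - <<'E'
import pickle
from h import *
im=pickle.load(open("top.pkl","rb"))
L=lambda x,y,z:ray(im,212+x/5,217+y/5,z)
R=lambda x,y,z:ray(im,335+(x-400)/5,225+y/5,z)
for n,p in dict(c=L(188,159.5,36),r1=L(190,72,37),r2=L(186,247,37),l1=L(253,95,37),l2=L(121,222,37),s1=L(66,72,36),s2=L(316,76,36),s3=L(313,248,36),s4=L(60,244,36),post=L(83,118,97),hinge=L(307,155,60),lidtop=R(597,172,74),e1=R(579,120,74),e2=R(599,225,74),
 t1=R(478,70,8),t2=R(668,68,8),t3=R(681,260,8),t4=R(487,263,8),cosl=R(580,161,18),collar=ray(im,469/1.42,326/1.42,12)).items(): print(n,np.round(p,1))
E
```

```text
c [481.3  96.4  36. ]
r1 [526.2  97.2  37. ]
r2 [437.   95.5  37. ]
l1 [515.2  64.5  37. ]
l2 [448.7 128.8  37. ]
s1 [524.7 160.9  36. ]
s2 [526.1  32.6  36. ]
s3 [438.3  31.7  36. ]
s4 [436.9 159.1  36. ]
post [492.  143.8  97. ]
hinge [482.   35.8  60. ]
lidtop [ 458.7 -211.6   74. ]
e1 [ 484.  -203.4   74. ]
e2 [ 433.1 -211.9   74. ]
t1 [ 518.2 -165.6    8. ]
t2 [ 521.9 -265.4    8. ]
t3 [ 422.3 -268.7    8. ]
t4 [ 418.1 -168.8    8. ]
cosl [ 470.6 -215.8   18. ]
collar [ 541.1 -111.8   12. ]
```

step_arm --commands '[[[0,0,0],[0,0,-0.174],0.0854],[[0,0,0],[0,0,-0.174],0.0854],[[0.0538,-0.0245,0],[0,0,0],0.0854],[[0.0538,-0.0245,0],[0,0,0],0.0854],[[0.0538,-0.0245,0],[0,0,0],0.0854]]' --newtons 25

```text
clock: 0.72
ee_pos: [306.1, -352.8, 230.8]
tool_rot: [-3.141, -0.001, 0.785]
force: [1.5, 0.1, 0.2]
grip_width: 85.6
gripper_force: 0.0
```

step_arm --commands '[[[0.0538,-0.0245,0],[0,0,0],0.0854],[[0.0538,-0.0245,0],[0,0,0],0.0854],[[0.0538,-0.0245,0],[0,0,0],0.0854],[[0.0538,-0.0245,0],[0,0,0],0.0854],[[0.0538,-0.0245,0],[0,0,0],0.0854]]'

```text
clock: 1.35
ee_pos: [409.5, -75.9, 231.1]
tool_rot: [3.141, 0.0, 0.786]
force: [1.3, -0.7, -0.4]
grip_width: 85.5
gripper_force: 0.0
```

step_arm --commands '[[[0.0538,-0.0245,0.01],[0,0,0],0.0854],[[0.0538,-0.0245,0.01],[0,0,0],0.0854],[[0.045,-0.02,0],[0,0,0],0.0854],[[0,0,0],[0,0,0],0.0854],[[0,0,0],[0,0,0],0.0854]]'

```text
clock: 1.98
ee_pos: [467.9, 78.6, 210.9]
tool_rot: [-3.141, 0.001, 0.786]
force: [0.0, -0.7, 0.1]
grip_width: 85.1
gripper_force: 0.0
```

```bash
cat >> h.py <<'E'
def st():
    s=manip.read_state(); print("t",round(s["clock"],2),"p",np.round(s["ee_pos"],1),"rot",np.round(s["tool_rot"],3),"q",np.round(s["q"],2),"F",np.round(s["force"],1),"T",np.round(s["ft_torque"],2),"w",round(s["grip_width"],1),"gf",round(s["gripper_force"],1)); return s
def to(x,y,z,yaw=None):
    s=manip.read_state(); p=s["ee_pos"]; a=s["tool_rot"][2]; d=np.array([x,y,z])-p
    print("tool shift",np.round([np.cos(a)*d[0]+np.sin(a)*d[1],np.sin(a)*d[0]-np.cos(a)*d[1],-d[2]],1),"turn",None if yaw is None else round((a-yaw+np.pi)%(2*np.pi)-np.pi,3))
E
python3 - <<'E'
from h import *
import pickle
st(); im=snap("wrist","w1.png",None,1.42); pickle.dump(im,open("w.pkl","wb"))
to(492,144,63)
print(np.round(im["pose"],2).tolist())
for p in([492,144,97],[482,36.5,97],[481.5,96.5,36]): print(np.round(np.array(proj(im,p))*1.42))
E
```

```text
t 1.98 p [467.9  78.6 210.9] rot [-3.141e+00  1.000e-03  7.860e-01] q [ 0.03  0.18 -0.24  1.15 -0.    2.39] F [ 0.  -0.7  0.1] T [-0.01  0.04 -0.04] w 85.1 gf 0.0
tool shift [ 63.6 -29.6 148.1] turn None
[[0.71, -0.68, -0.18, 515.48], [-0.71, -0.68, -0.18, 124.77], [0.0, 0.26, -0.97, 353.89], [0.0, 0.0, 0.0, 1.0]]
[347. 187.]
[462. 325.]
[394. 244.]
```

View pics/w1.png

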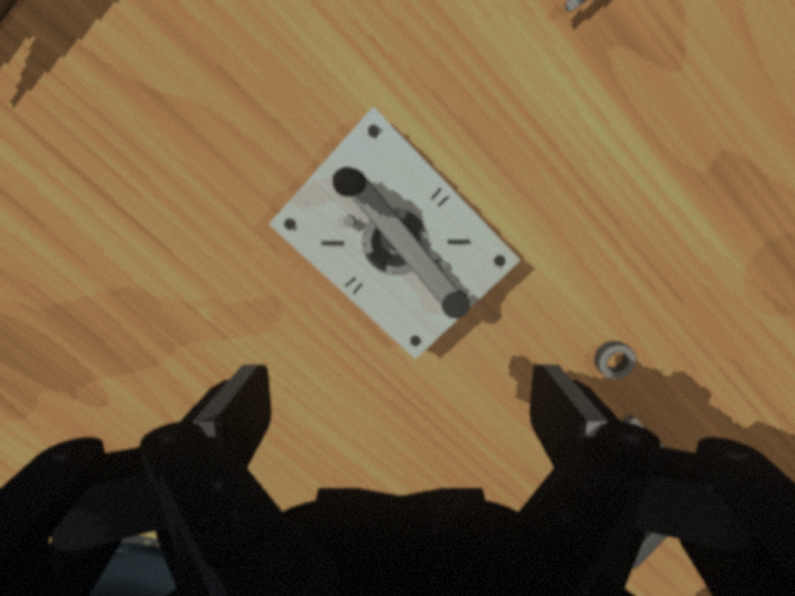

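step_arm --commands '[[[0.0335,-0.0146,0.01],[0,0,0],0.0854],[[0.0335,-0.0146,0.01],[0,0,0],0.0854],[[0,0,0.04],[0,0,0],0.0854],[[0,0,0.04],[0,0,0],0.0854],[[0,0,0.03],[0,0,0],0.0854]]'

```text
clock: 2.65
ee_pos: [494.2, 145.1, 79.8]
tool_rot: [-3.141, 0.001, 0.783]
force: [-0.4, -0.4, 0.2]
grip_width: 85.2
gripper_force: 0.0
```

step_arm --commands '[[[0,0,0.018],[0,0,0],0.06],[[0,0,0],[0,0,0],0.04],[[0,0,0],[0,0,0],0.03],[[0,0,0],[0,0,0],0.01],[[0,0,0],[0,0,0],0.01]]'

```text
clock: 3.28
ee_pos: [496.2, 147.0, 64.6]
tool_rot: [3.14, -0.002, 0.786]
force: [-0.3, -1.0, 5.1]
grip_width: 16.0
gripper_force: 26.2
```

```bash
python3 - <<'E'
from h import *
st()
E
```

```text
t 3.27 p [496.2 147.   64.6] rot [ 3.14e+00 -2.00e-03  7.86e-01] q [ 0.17  0.38 -0.38  0.81 -0.    2.52] F [-0.3 -1.   5.1] T [0.   0.2  0.01] w 16.0 gf 26.2
```

step_arm --commands '[[[0.009,0.0135,0],[0,0,0],0.01],[[0.007,0.0147,0],[0,0,0],0.01],[[0.0047,0.0155,0],[0,0,0],0.01],[[0.0024,0.0161,0],[0,0,0],0.01],[[0,0.0163,0],[0,0,0],0.01]]'

```text
clock: 3.9
ee_pos: [566.8, 110.6, 64.4]
tool_rot: [-3.142, -0.004, 0.787]
force: [2.9, 6.7, 2.1]
grip_width: 16.1
gripper_force: 26.1
```

step_arm --commands '[[[-0.0024,0.0161,0],[0,0,0],0.01],[[-0.0048,0.0155,0],[0,0,0],0.01],[[-0.007,0.0147,0],[0,0,0],0.01],[[-0.0091,0.0135,0],[0,0,0],0.01],[[-0.011,0.012,0],[0,0,0],0.01]]'

```text
clock: 4.53
ee_pos: [592.3, 33.6, 64.0]
tool_rot: [3.141, -0.001, 0.785]
force: [-1.5, 3.7, 5.7]
grip_width: 16.2
gripper_force: 26.6
```

step_arm --commands '[[[0,0,0],[0,0,0],0.01],[[0,0,0],[0,0,0],0.01],[[0,0,0],[0,0,0],0.04],[[0,0,0],[0,0,0],0.06],[[0,0,0],[0,0,0],0.06]]'

```text
clock: 5.15
ee_pos: [591.3, 34.2, 62.8]
tool_rot: [-3.141, 0.001, 0.786]
force: [0.5, 0.9, -0.3]
grip_width: 60.1
gripper_force: 0.0
```

step_arm --commands '[[[0,0,-0.05],[0,0,0],0.0854],[[0,0,-0.05],[0,0,0],0.0854],[[0,0,-0.05],[0,0,-0.18],0.0854],[[0,0,0],[0,0,-0.18],0.0854],[[0,0,0],[0,0,-0.18],0.0854]]'

```text
clock: 5.78
ee_pos: [592.3, 34.4, 214.2]
tool_rot: [3.14, 0.0, 1.332]
force: [-0.8, 0.2, -0.8]
grip_width: 85.4
gripper_force: 0.0
```

step_arm --commands '[[[0,0,0],[0,0,-0.18],0.0854],[[0,0,0],[0,0,-0.18],0.0854],[[0,0,0],[0,0,-0.18],0.0854],[[0,0,0],[0,0,-0.18],0.0854],[[0,0,0],[0,0,-0.18],0.0854]]'

```text
clock: 6.4
ee_pos: [591.5, 34.4, 213.0]
tool_rot: [-3.141, -0.0, 2.232]
force: [-0.1, -0.3, 0.4]
grip_width: 85.5
gripper_force: 0.0
```

step_arm --commands '[[[0,0,0],[0,0,-0.18],0.0854],[[0,0,0],[0,0,-0.18],0.0854],[[0,0,0],[0,0,-0.18],0.0854],[[0,0,0],[0,0,-0.18],0.0854],[[0,0,0],[0,0,-0.18],0.0854]]'

```text
clock: 7.02
ee_pos: [591.5, 34.4, 212.9]
tool_rot: [-3.141, -0.001, 3.132]
force: [0.7, -0.5, -0.4]
grip_width: 85.2
gripper_force: 0.0
```

```bash
python3 - <<'E'
from h import *
st(); to(459,-212,180,3.31)
E
```

```text
t 7.03 p [591.5  34.4 212.9] rot [-3.141e+00 -1.000e-03  3.132e+00] q [-0.05  0.42  0.1   1.25 -0.   -0.04] F [ 0.7 -0.5 -0.4] T [0.04 0.   0.04] w 85.2 gf 0.0
tool shift [ 130.2 -247.7   32.9] turn -0.178
```

step_arm --commands '[[[0.026,-0.0495,0],[0,0,0],0.0854],[[0.026,-0.0495,0],[0,0,0],0.0854],[[0.026,-0.0495,0],[0,0,0],0.0854],[[0.026,-0.0495,0],[0,0,0],0.0854],[[0.026,-0.0495,0.01],[0,0,0],0.0854]]'

```text
clock: 7.65
ee_pos: [457.4, -212.7, 203.9]
tool_rot: [-3.14, 0.001, 3.126]
force: [0.3, -0.2, -0.7]
grip_width: 85.5
gripper_force: 0.0
```

step_arm --commands '[[[0,0,0.02],[0,0,-0.178],0.0854],[[0,0,0],[0,0,0],0.0854],[[0,0,0],[0,0,0],0.0854],[[0,0,0],[0,0,0],0.0854],[[0,0,0],[0,0,0],0.0854]]'

```text
clock: 8.28
ee_pos: [458.6, -210.7, 183.9]
tool_rot: [-3.141, 0.001, -2.979]
force: [1.2, -0.4, -0.3]
grip_width: 85.0
gripper_force: 0.0
```

```bash
python3 - <<'E'
from h import *
import pickle
st(); im=snap("wrist","w2.png",None,1.42); pickle.dump(im,open("w2.pkl","wb"))
for p in([459,-212,74],[484,-207,74],[434,-216,74]): print(np.round(np.array(proj(im,p))*1.42))
E
```

```text
t 8.28 p [ 458.6 -210.7  183.9] rot [-3.141e+00  1.000e-03 -2.979e+00] q [-0.56  0.25 -0.22  1.1  -0.   -0.72] F [ 1.2 -0.4 -0.3] T [-0.   -0.03  0.06] w 85.0 gf 0.0
[399. 294.]
[400. 334.]
[399. 252.]
```

View pics/w2.png

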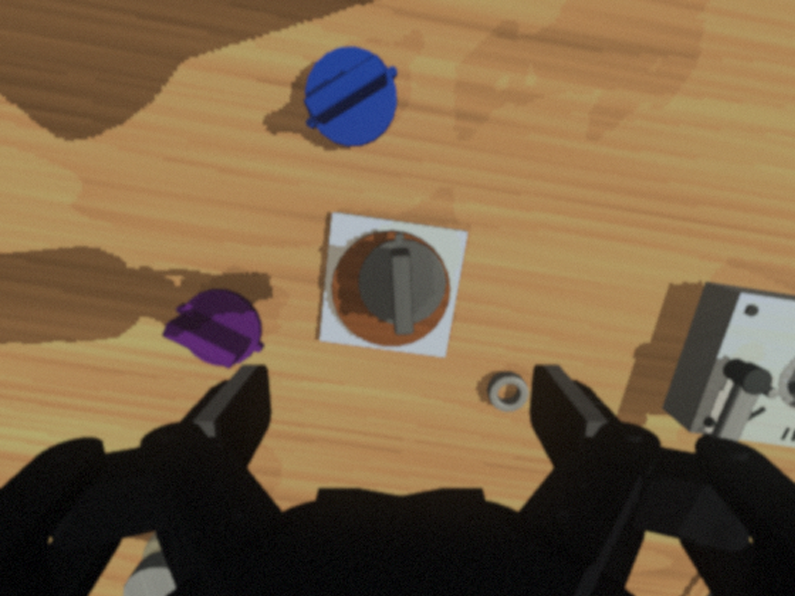

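```bash
python3 - <<'E'
from h import *
import pickle
im=pickle.load(open("w2.pkl","rb"))
a=ray(im,401/1.42,250/1.42,74);b=ray(im,404/1.42,334/1.42,74);print(a,b,(a+b)/2,np.linalg.norm(a-b),np.arctan2((b-a)[1],(b-a)[0]))
c=(a+b)/2; to(c[0],c[1],44,np.arctan2((b-a)[1],(b-a)[0])+np.pi)
E
```

```text
[ 432.57081982 -215.04080044   74.        ] [ 483.64623048 -204.77960821   74.        ] [ 458.10852515 -209.91020433   74.        ] 52.09596568430716 0.19826347118663887
tool shift [  0.2   0.8 139.8] turn -0.036
```

step_arm --commands '[[[0,0.001,0.04],[0,0,-0.036],0.0854],[[0,0,0.04],[0,0,0],0.0854],[[0,0,0.03],[0,0,0],0.0854],[[0,0,0.02],[0,0,0],0.0854],[[0,0,0.007],[0,0,0],0.06]]'

```text
clock: 8.95
ee_pos: [457.1, -209.3, 45.3]
tool_rot: [3.14, -0.002, -2.943]
force: [-0.2, 0.4, 0.5]
grip_width: 69.4
gripper_force: 0.0
```

step_arm --commands '[[[0,0,0],[0,0,0],0.04],[[0,0,0],[0,0,0],0.025],[[0,0,0],[0,0,0],0.015],[[0,0,0],[0,0,0],0.005],[[0,0,0],[0,0,0],0.005]]' --newtons 50

```text
clock: 9.57
ee_pos: [458.5, -210.3, 47.1]
tool_rot: [-3.14, 0.001, -2.943]
force: [-0.3, 1.5, 6.2]
grip_width: 11.1
gripper_force: 51.7
```

```bash
python3 - <<'E'
from h import *
st()
E
```

```text
t 9.57 p [ 458.5 -210.3   47.1] rot [-3.140e+00  1.000e-03 -2.943e+00] q [-0.56  0.37 -0.43  0.76  0.   -0.75] F [-0.3  1.5  6.2] T [ 0.13  0.1  -0.07] w 11.1 gf 51.7
```

step_arm --commands '[[[0,0,-0.03],[0,0,0],0.005],[[0,0,-0.04],[0,0,0],0.005],[[0,0,-0.05],[0,0,0],0.005],[[0,0,-0.01],[0,0,0.1],0.005],[[0,0,0],[0,0,0.092],0.005]]'

```text
clock: 10.2
ee_pos: [458.4, -210.4, 177.5]
tool_rot: [-3.14, 0.002, -3.139]
force: [-0.2, 0.6, -1.6]
grip_width: 11.3
gripper_force: 50.9
```

```bash
python3 - <<'E'
from h import *
st(); to(481.5,96.5,172,3.15)
E
```

```text
t 10.2 p [ 458.4 -210.4  177.5] rot [-3.140e+00  2.000e-03 -3.139e+00] q [-0.56  0.26 -0.23  1.08 -0.   -0.56] F [-0.2  0.6 -1.6] T [ 0.05 -0.02  0.03] w 11.3 gf 50.9
tool shift [-24.  306.8   5.5] turn -0.005
```

step_arm --commands '[[[-0.004,0.0511,0],[0,0,0],0.005],[[-0.004,0.0511,0],[0,0,0],0.005],[[-0.004,0.0511,0],[0,0,0],0.005],[[-0.004,0.0511,0],[0,0,0],0.005],[[-0.004,0.0511,0],[0,0,0],0.005]]'

```text
clock: 10.82
ee_pos: [475.7, 47.2, 175.9]
tool_rot: [-3.141, -0.001, -3.136]
force: [1.4, 0.5, -1.1]
grip_width: 11.5
gripper_force: 50.9
```

step_arm --commands '[[[-0.004,0.0511,0],[0,0,0],0.005],[[0,0,0],[0,0,0],0.005],[[0,0,0],[0,0,0],0.005],[[0,0,0],[0,0,0],0.005],[[0,0,0],[0,0,0],0.005]]'

```text
clock: 11.45
ee_pos: [479.9, 95.7, 176.2]
tool_rot: [-3.141, -0.0, -3.137]
force: [0.2, -0.2, -0.9]
grip_width: 11.0
gripper_force: 50.9
```

```bash
python3 - <<'E'
from h import *
import pickle
st(); im=snap("wrist","w3.png",None,1.42); pickle.dump(im,open("w3.pkl","wb"))
for p in([481.5,96.5,36],[515,64,37],[448.7,128.8,37],[437,95.5,37]): print(np.round(np.array(proj(im,p))*1.42))
E
```

```text
t 11.45 p [479.9  95.7 176.2] rot [-3.141 -0.    -3.137] q [ 0.07  0.23 -0.27  1.07 -0.    0.06] F [ 0.2 -0.2 -0.9] T [0.03 0.01 0.07] w 11.0 gf 50.9
[402. 285.]
[354. 332.]
[452. 236.]
[401. 218.]
```

View pics/w3.png

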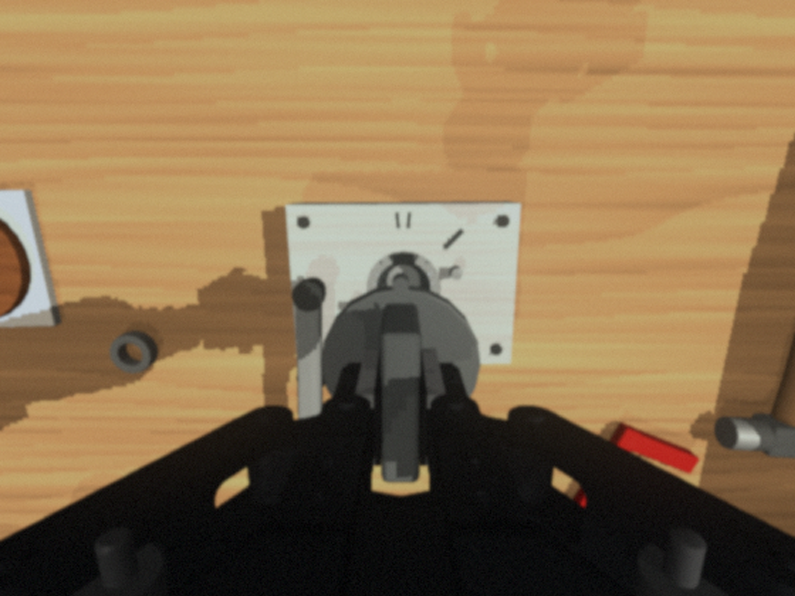

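```bash
python3 - <<'E'
from h import *
import pickle
im=pickle.load(open("w3.pkl","rb"))
r=lambda u,v,z:np.round(ray(im,u/1.42,v/1.42,z)[:2],1)
print("ribs",r(403,219,37),"long",r(453.5,239,37),"scr",r(304,222,36),r(502.5,221,36),r(497,349,36))
print("disc edge",r(400,287,169),r(321,355,169),r(481,355,169)); print("paddle near top",r(402.5,306,203),r(386,306,203),r(419,306,203),"far",r(401,462,203),r(401,480,203))
for z in (169,203): print(np.round(np.array(proj(im,[479.9,95.7,z]))*1.42), np.round(np.array(proj(im,[454.9,95.7,z]))*1.42),np.round(np.array(proj(im,[504.9,95.7,z]))*1.42))
E
```

```text
ribs [437.9  97. ] long [450.6 129.8] scr [440.1  33.1] [439.  161.1] [527.1 163. ]
disc edge [451.3  95.2] [477.3  65.9] [477.1 125.4]
paddle near top [448.6  95.9] [448.6  91.3] [448.6 100.5] far [498.6  95.7] [505.1  95.7]
[401. 362.] [401. 297.] [401. 422.]
[401. 407.] [402. 327.] [401. 479.]
```

step_arm --commands '[[[-0.0021,0.0013,0.02],[0,0,-0.004],0.005],[[0,0,0.03],[0,0,0],0.005],[[0,0,0.03],[0,0,0],0.005],[[0,0,0.02],[0,0,0],0.005],[[0,0,0.005],[0,0,0],0.005]]'

```text
clock: 12.12
ee_pos: [480.8, 97.5, 70.1]
tool_rot: [-3.141, -0.003, -3.132]
force: [0.8, 0.9, -1.0]
grip_width: 11.1
gripper_force: 50.9
```

step_arm --commands '[[[0,0,0],[0,0,0],0.005],[[0,0,0],[0,0,0],0.005],[[0,0,0],[0,0,0],0.005],[[0,0,0],[0,0,0],0.005],[[0,0,0],[0,0,0],0.005]]'

```text
clock: 12.75
ee_pos: [482.1, 98.1, 71.5]
tool_rot: [-3.141, 0.0, -3.131]
force: [0.2, -0.2, -0.7]
grip_width: 10.8
gripper_force: 50.9
```

```bash
python3 - <<'E'
from h import *
st(); to(482,97,70,3.15)
E
```

```text
t 12.75 p [482.1  98.1  71.5] rot [-3.141  0.    -3.131] q [ 0.07  0.33 -0.43  0.81 -0.    0.06] F [ 0.2 -0.2 -0.7] T [-0.    0.05 -0.  ] w 10.8 gf 50.9
tool shift [ 0.1 -1.1  1.5] turn 0.002
```

step_arm --commands '[[[0,-0.0008,0],[0,0,0],0.005],[[0,0,0.004],[0,0,0],0.005],[[0,0,0.004],[0,0,0],0.005],[[0,0,0.004],[0,0,0],0.005],[[0,0,0],[0,0,0],0.005]]'

```text
clock: 13.38
ee_pos: [481.4, 97.3, 58.7]
tool_rot: [-3.141, -0.001, -3.131]
force: [0.0, 0.9, -0.6]
grip_width: 10.9
gripper_force: 50.9
```

step_arm --commands '[[[0,0,0.004],[0,0,0],0.005],[[0,0,0.003],[0,0,0],0.005],[[0,0,0.001],[0,0,0],0.005],[[0,0,0],[0,0,0],0.005],[[0,0,0],[0,0,0],0.005]]'

```text
clock: 14.0
ee_pos: [482.1, 97.3, 51.3]
tool_rot: [-3.142, 0.0, -3.131]
force: [-0.1, -0.1, -1.4]
grip_width: 10.7
gripper_force: 50.9
```

One more millimetre down, to feel the seat.

step_arm --commands '[[[0,0,0.001],[0,0,0],0.005],[[0,0,0.0005],[0,0,0],0.005],[[0,0,0],[0,0,0],0.005],[[0,0,0],[0,0,0],0.005],[[0,0,0],[0,0,0],0.005]]'

```text
clock: 14.62
ee_pos: [482.2, 97.4, 51.1]
tool_rot: [-3.142, 0.001, -3.131]
force: [-4.1, -0.7, 11.2]
grip_width: 11.2
gripper_force: 52.8
```

step_arm --commands '[[[0,0,-0.0005],[0,0,0.1],0.005],[[0,0,0],[0,0,0.13],0.005],[[0,0,0],[0,0,0.13],0.005],[[0,0,0],[0,0,0.13],0.005],[[0,0,0],[0,0,0.1],0.005]]'

```text
clock: 15.25
ee_pos: [483.2, 97.2, 51.2]
tool_rot: [3.141, 0.002, 2.559]
force: [-0.3, -0.7, 3.7]
grip_width: 11.3
gripper_force: 51.6
```

step_arm --commands '[[[0,0,0],[0,0,0.1],0.005],[[0,0,0],[0,0,0.1],0.005],[[0,0,0],[0,0,0],0.005],[[0,0,0],[0,0,0],0.005],[[0,0,0],[0,0,0],0.005]]'

```text
clock: 15.88
ee_pos: [483.1, 97.1, 51.1]
tool_rot: [3.14, 0.002, 2.363]
force: [0.3, -0.3, 6.1]
grip_width: 11.3
gripper_force: 51.9
```

```bash
python3 - <<'E'
from h import *
st(); im=snap("side","s2.png",(225,200,365,330),4.5)
E
```

```text
t 15.88 p [483.1  97.1  51.1] rot [3.140e+00 2.000e-03 2.363e+00] q [ 0.07  0.35 -0.46  0.76 -0.    0.85] F [ 0.3 -0.3  6.1] T [-0.19  0.16 -0.01] w 11.3 gf 51.9
```

View pics/s2.png

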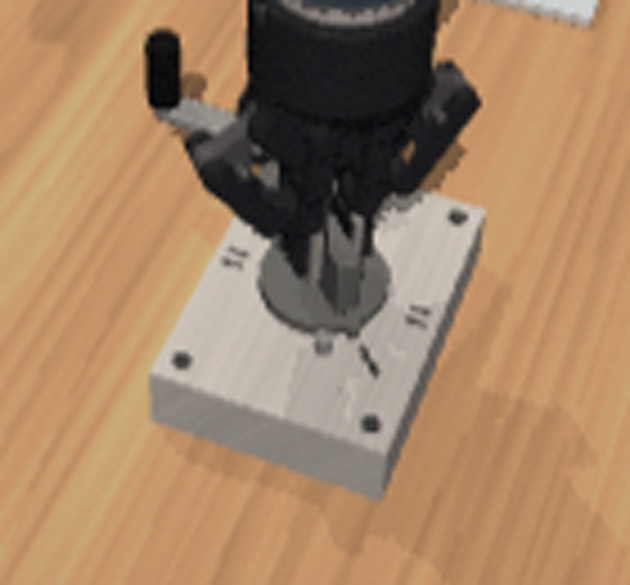

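The picture shows the disc flat on the block. The ear at (352,330) points at the long rib at (370,360), and the lever's post at (163,70) is swung clear of the mouth. The tool has twisted 0.79 rad, so I'm handing in.

```bash
python3 -c "
from h import *
print(manip.hand_in()); st()"
```

```text
the job is handed in; nothing more can be done
None
the job is handed in; nothing more can be done
```

The job is handed in, verdict not shown: the lever is open at about 1.6 rad, and the lid is seated, twisted about 45° to the half-way ribs (short of the lock) and still gripped at about 50 N.

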